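# Set up the optics on the rail in rack order

## Task

Move the four mounted optics from the storage rack onto the optical rail, one in each of its four places, keeping their order: the optic that stands nearest the rack's handle goes nearest the lamp, the next one next to it, and so on down the row. Set each one down gently, upright inside the raised edges of its place and squarely in line with the rail, so that the light can pass through it along the rail, and never tip one over.

Things in the scene. Friction and masses are not known exactly. Their poses are not given: they have to be found in the camera images.
- lens: Round lens in a black ring, 50 mm diameter, 24 mm thick (y), on a steel post, top 100 mm above origin. Foot 44 x 44 x 10 mm; origin at its underside's centre, z up, own y = beam axis, level, 75 mm above origin, along the rack's row at the start (within 6 deg), either sense. 0.22 kg. Grip 75 mm above origin, across own x (50 mm).
- filter: Square filter: clear pane in a black frame 62 mm wide (x), 12 thick (y), 50 tall, on a steel post, top 100 mm above origin. Foot 44 x 44 x 10 mm; origin at its underside's centre, z up, own y = beam axis, level, 75 mm above origin, along the rack's row at the start (within 6 deg), either sense. 0.22 kg. Grip 75 mm above origin, across own x (62 mm).
- cube: Glass cube between aluminium plates, 36 x 36 x 44 mm tall, on a steel post, top 97 mm above origin. Any of its 4 sides may face along the rail. Foot 44 x 44 x 10 mm; origin at its underside's centre, z up, own y = beam axis, level, 75 mm above origin, along the rack's row at the start (within 6 deg), either sense. 0.22 kg. Grip 75 mm above origin, across own x (36 mm).
- tube: Lens tube: black level cylinder, 34 mm diameter, 60 long (y), two steel bands, on a steel post, top 92 mm above origin. Foot 44 x 44 x 10 mm; origin at its underside's centre, z up, own y = beam axis, level, 75 mm above origin, along the rack's row at the start (within 6 deg), either sense. 0.22 kg. Grip 75 mm above origin, across own x (34 mm).
- nest_lens: White rack nest in which the lens stands at the start (all four nests look alike); fixed. 72 mm square, 64 inside; floor 4 mm, rim 10 mm above its origin (centre of underside). The nests stand in a row along own y, 75 mm apart, on an aluminium rack plate.
- nest_filter: White rack nest in which the filter stands at the start (all four nests look alike); fixed. 72 mm square, 64 inside; floor 4 mm, rim 10 mm above its origin (centre of underside). The nests stand in a row along own y, 75 mm apart, on an aluminium rack plate.
- nest_cube: White rack nest in which the cube stands at the start (all four nests look alike); fixed. 72 mm square, 64 inside; floor 4 mm, rim 10 mm above its origin (centre of underside). The nests stand in a row along own y, 75 mm apart, on an aluminium rack plate.
- nest_tube: White rack nest in which the tube stands at the start (all four nests look alike); fixed. 72 mm square, 64 inside; floor 4 mm, rim 10 mm above its origin (centre of underside). The nests stand in a row along own y, 75 mm apart, on an aluminium rack plate.
- handle: Black loop handle of the storage rack, a 14 mm bar across the row, 86 mm wide, top 41 mm above its origin (centre of underside, 8 mm above the table). Fixed at either end of the rack: 185 mm from the middle of the row, 72.5 mm from the nearest nest. The rack's other end has only a flat block.
- rail: Flat aluminium rail, 460 mm long (own y), 84 wide (x), fixed; origin at centre of underside. Four places at y = -112.5, -37.5, 37.5, 112.5 mm, x = 0: floors 12 mm above origin, 64 mm (x) by 67 mm (y) inside dark edges 6 mm high. At y = +200 mm the lamp: upright silver cylinder with fins, 52 mm wide, top 122 mm. At y = -200 mm a squat black beam stop, 48 mm wide, top 48 mm.
Mind the look-alikes: they are no part of the job. What is shaped like the tube but blue or turquoise is not meant.

How it is judged:
At the end, for the whole second after the job is handed in: One optic at rest in each rail place, in rack order (handle end at the lamp): foot within 13 mm of the place's centre along and across the rail, flat on its floor (3 mm, tilt under 0.08 rad), beam axis within 0.26 rad of the rail's line (cube: any side) (x of lens in the frame of rail between -0.013 and 0.013 m and z of lens in the frame of rail between 0.009 and 0.0155 m and angle between each of lens, filter, cube, tube's own z axis and vertical below 0.08 rad and angle between the y axis of lens and the y axis of rail, either way round below 0.26 rad and linear speed of each of lens, filter, cube, tube below 0.02 m/s and angular speed of each of lens, filter, cube, tube below 0.15 rad/s and ((horizontal distance between nest_lens and handle between 0.035 and 0.11 m and y of lens in the frame of rail between 0.0995 and 0.1255 m) or (horizontal distance between nest_lens and handle between 0.11 and 0.185 m and y of lens in the frame of rail between 0.0245 and 0.0505 m) or (horizontal distance between nest_lens and handle between 0.185 and 0.26 m and y of lens in the frame of rail between -0.0505 and -0.0245 m) or (horizontal distance between nest_lens and handle between 0.26 and 0.335 m and y of lens in the frame of rail between -0.1255 and -0.0995 m)) and x of filter in the frame of rail between -0.013 and 0.013 m and z of filter in the frame of rail between 0.009 and 0.0155 m and angle between the y axis of filter and the y axis of rail, either way round below 0.26 rad and ((horizontal distance between nest_filter and handle between 0.035 and 0.11 m and y of filter in the frame of rail between 0.0995 and 0.1255 m) or (horizontal distance between nest_filter and handle between 0.11 and 0.185 m and y of filter in the frame of rail between 0.0245 and 0.0505 m) or (horizontal distance between nest_filter and handle between 0.185 and 0.26 m and y of filter in the frame of rail between -0.0505 and -0.0245 m) or (horizontal distance between nest_filter and handle between 0.26 and 0.335 m and y of filter in the frame of rail between -0.1255 and -0.0995 m)) and x of cube in the frame of rail between -0.013 and 0.013 m and z of cube in the frame of rail between 0.009 and 0.0155 m and (angle between the y axis of cube and the y axis of rail, either way round below 0.26 rad or angle between the x axis of cube and the y axis of rail, either way round below 0.26 rad) and ((horizontal distance between nest_cube and handle between 0.035 and 0.11 m and y of cube in the frame of rail between 0.0995 and 0.1255 m) or (horizontal distance between nest_cube and handle between 0.11 and 0.185 m and y of cube in the frame of rail between 0.0245 and 0.0505 m) or (horizontal distance between nest_cube and handle between 0.185 and 0.26 m and y of cube in the frame of rail between -0.0505 and -0.0245 m) or (horizontal distance between nest_cube and handle between 0.26 and 0.335 m and y of cube in the frame of rail between -0.1255 and -0.0995 m)) and x of tube in the frame of rail between -0.013 and 0.013 m and z of tube in the frame of rail between 0.009 and 0.0155 m and angle between the y axis of tube and the y axis of rail, either way round below 0.26 rad and ((horizontal distance between nest_tube and handle between 0.035 and 0.11 m and y of tube in the frame of rail between 0.0995 and 0.1255 m) or (horizontal distance between nest_tube and handle between 0.11 and 0.185 m and y of tube in the frame of rail between 0.0245 and 0.0505 m) or (horizontal distance between nest_tube and handle between 0.185 and 0.26 m and y of tube in the frame of rail between -0.0505 and -0.0245 m) or (horizontal distance between nest_tube and handle between 0.26 and 0.335 m and y of tube in the frame of rail between -0.1255 and -0.0995 m))); the robot touches nothing.
It fails at once if an optic is tipped over (more than 0.7 rad) (angle between any of lens, filter, cube, tube's own z axis and vertical above 0.7 rad).
It fails at once if an optic is dropped or banged onto the rail (contact force over 40 N) (contact force between any of lens, filter, cube, tube and rail above 40 N).
It also fails if it takes over 106 s, if anything falls off the work surface, if the arm or the gripper's body presses on something with over 40 N, if the wrist force passes 120 N, or if a joint passes its speed limit or range.

## Robot

A 6-joint arm with a two-finger parallel gripper is mounted at the origin on the work surface. World frame = base frame: x ahead of the robot, y to its left, z up, the work surface at z = 0. Lengths are in m, angles in rad, forces in N, time in s.
With the tool pointing down it reaches from about 0.35 to 0.775 m from the base axis. Payload 7.3 kg.
Tool frame: the origin (TCP) lies on the centre line of the jaws, within the pads' length; the fingertips stand 11 mm ahead of it and the grasp point (between the pads) lies 8 mm behind it; y points along the fingers, z is the direction in which the jaws open and shut, and the axes are right-handed (so a half turn about y gives the same grasp; the last joint's range is limited). The gripper opens to 92 mm and grips with 3 to 60 N. Pads are 19 mm wide; open, the fingers measure 130 mm over their backs; the gripper's body (75 mm by 190 mm) begins 47 mm behind the grasp point.
Start: joints at [1.049, 0.342, 1.524, -0, 1.275, -0.146], TCP at [0.193, 0.488, 0.238] pointing down, gripper open.
Joint ranges: [-2.53, 2.53], [-0.77, 2.02], [0.04, 2.7], [-1, 4.14], [0.28, 2.66], [-3.11, 3.11]. Speed limits (rad/s): [2.57, 2.57, 3.14, 3.14, 3.14, 3.14].

## Interface

Orientations are given as [roll, pitch, yaw] about the fixed x, y, z axes, in that order (R = Rz(yaw) Ry(pitch) Rx(roll)).
In Python, from cell import robot, cams gives the robot as it stands.
- The arm moves only by the tool apply_moves, never from a script. Its argument "plan" is a list of rows, each a list of 7 numbers: the shift along the tool's x, y, z in m, then the turn, a rotation vector about the tool's x, y, z in degrees, then the gripper command: -1 is fully open, 1 is shut, values between are in proportion. A call has exactly 5 rows; each row is the pose to reach, as a shift and turn from the pose commanded when the call began, along the tool's axes at that moment; what a row does not reach only later rows make up. A row lasts 1/8 s, in which the tool goes at most 62.5 mm and 10.7 degrees, less where a joint would pass 70% of its speed; a pose out of reach is approached as far as the arm can. A call with a gripper value outside its range is refused whole. The fingers move at their own pace and stop on an object; "squeeze" is the grip in N (left out, the last holds). Time passes only in rows, so rows that repeat a pose let the fingers close, or fill a call up. It gives the time, the measured TCP pose, the force and the opening at its end, in the units of the state.
- robot.observe(): the state, without advancing time (a new reading comes with each control period).
- cams.read_camera(name): name is "scene" or "top" or "wrist"; returns the picture (400x640x3 uint8, blue, green, red); there is no depth.
- cams.calibration(name): a dict with "fx", "fy", "cx", "cy" (pixels), "extrinsics" (4x4, takes a point from world to camera coordinates); the wrist camera has in their place "T_tool_cam" (4x4, takes a point from camera to tool coordinates, whose origin is the TCP and whose axes are the tool frame's). Camera axes: x right, y up, looking along -z (the intrinsics and any distortion apply to the point x, -y, -z); pixel columns grow to the right and rows downward; lengths in m; the calibration is good to about 2 mm. A picture is of the moment at which its call begins: read the wrist's pose just before it. calibration takes no time and is no camera call.
- robot.hand_in(): hands the job in, once; it reports no verdict.
The state is a dict: "time": time; "qpos": joint angles; "qvel": joint speeds; "joint_efforts": joint torques, N m; "tool_pos": TCP position; "tool_rot": TCP orientation; "contact_force": force on the tool from outside, world axes, zero at the start; "torque": the same for the moment, N m; "opening": finger opening in m.
Only numpy, scipy, OpenCV 4.12 (cv2) and the standard library are available. Lean on these libraries where they do the work, as an engineer would, in place of code of your own. Each camera call takes 0.05 s, during which the arm holds its last target. There are 200 camera calls.

## Working session

There is one attempt and no reset: what is moved stays moved. The work goes in short steps, Python scripts to look and compute and a tool call to move; the robot and the scene stay as the last step left them, time stands still between calls to the robot, and variables do not carry over. Pictures are saved under pics/ and viewed, about 12 in all and at most 16, crops included, and the job is handed in when it is done.

Besides the shell and the picture viewer there is one more tool, called after "Emit:" by a JSON object that holds its "method" and its "body", one argument or row to a line. apply_moves: Moves the arm, as the interface text tells. Its arguments: {"type":"object","properties":{"plan":{"type":"array","items":{"type":"array","items":{"type":"number"}}},"squeeze":{"type":"number"}},"required":["plan"]}

```bash
ls; mkdir -p pics; python3 - <<'E'
from cell import robot,cams
import cv2,numpy as np
np.set_printoptions(precision=4,suppress=True)
s=robot.observe(); print(s)
for n in("top","scene"):
    cv2.imwrite(f"pics/{n}0.png",cams.read_camera(n)); print(n,cams.calibration(n))
print(cams.calibration("wrist"))
E
```

```text
pics
{'time': 0.0, 'qpos': array([ 1.049 ,  0.3427,  1.525 ,  0.    ,  1.2754, -0.146 ]), 'qvel': array([ 0.0005, -0.0007,  0.0006, -0.0017,  0.0004,  0.0019]), 'joint_efforts': array([ -0.0018, -43.1238, -24.4225,   0.0716,   0.0559,  -0.0002]), 'tool_pos': array([0.1925, 0.488 , 0.237 ]), 'tool_rot': array([-1.5723,  0.0002, -0.3758]), 'contact_force': array([0.7771, 0.4427, 0.3819]), 'torque': array([-0.0223, -0.0374, -0.0237]), 'opening': 0.0918038663520567}
top {'fx': 434.41563523043993, 'fy': 434.41563523043993, 'cx': 318.53549677700585, 'cy': 203.5972630121161, 'extrinsics': array([[ 0.0279, -0.9994,  0.0185, -0.0552],
       [ 0.9955,  0.0295,  0.0905, -0.6226],
       [-0.091 ,  0.0159,  0.9957, -0.8895],
       [ 0.    ,  0.    ,  0.    ,  1.    ]])}
scene {'fx': 369.6814286663922, 'fy': 369.6814286663922, 'cx': 318.8401296375747, 'cy': 200.55530149386223, 'extrinsics': array([[ 0.5075,  0.8616, -0.0091, -0.275 ],
       [-0.6551,  0.3927,  0.6455,  0.3903],
       [ 0.5597, -0.3216,  0.7637, -1.0912],
       [ 0.    ,  0.    ,  0.    ,  1.    ]])}
{'fx': 310.4676889300383, 'fy': 310.4676889300383, 'cx': 323.61233284101485, 'cy': 201.47637439639468, 'T_tool_cam': array([[-0.0006, -0.9617, -0.2741, -0.0743],
       [ 0.0006,  0.2741, -0.9617, -0.1466],
       [ 1.    , -0.0008,  0.0004,  0.0007],
       [ 0.    ,  0.    ,  0.    ,  1.    ]])}
```

View pics/top0.png

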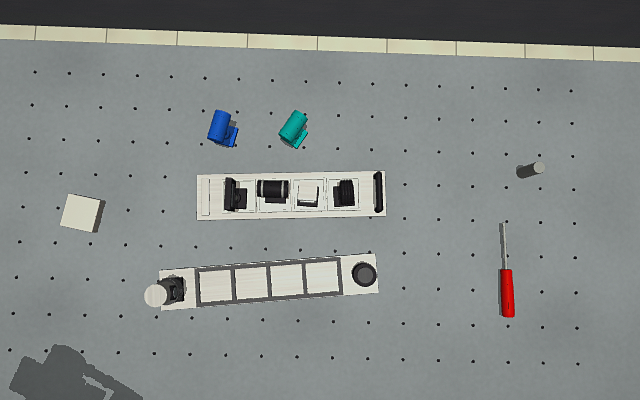

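View pics/scene0.png

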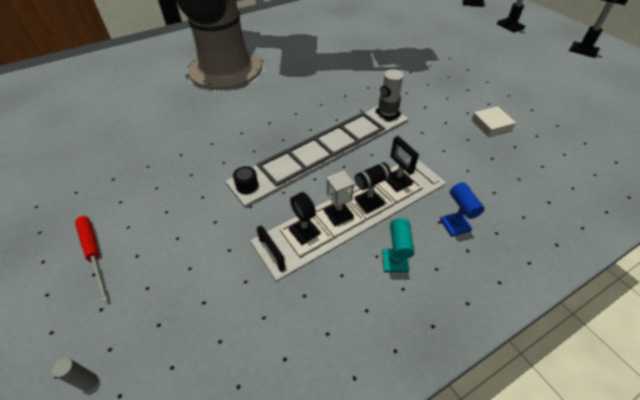

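Seen in the top picture: the handle is at the right end of the rack (378,192). Going left from it are lens (344,193), cube (307,195), tube (272,188) and filter (233,194). The lamp is at the left end of the rail (165,292) and the beam stop at the right end (363,273). The blue (222,127) and turquoise (294,128) tube shapes stand off the rack, so they are decoys. I'll confirm this in an enlarged crop.

```bash
cat > h.py <<'E'
import numpy as np,cv2
from cell import robot,cams
from scipy.spatial.transform import Rotation as R
np.set_printoptions(precision=4,suppress=True)
def campose(n,s=None):
    c=cams.calibration(n)
    if n!="wrist":
        E=np.linalg.inv(c["extrinsics"])
    else:
        s=s or robot.observe(); T=np.eye(4); T[:3,:3]=R.from_euler("xyz",s["tool_rot"]).as_matrix(); T[:3,3]=s["tool_pos"]
        E=T@c["T_tool_cam"]
    return c,E
def ray(n,uv,z,s=None):
    c,E=campose(n,s); uv=np.atleast_2d(uv).astype(float)
    d=np.c_[(uv[:,0]-c["cx"])/c["fx"],-(uv[:,1]-c["cy"])/c["fy"],-np.ones(len(uv))]@E[:3,:3].T
    return E[:3,3]+d*((z-E[2,3])/d[:,2])[:,None]
def proj(n,P,s=None):
    c,E=campose(n,s); p=(np.atleast_2d(P)-E[:3,3])@E[:3,:3]
    return np.c_[c["cx"]-c["fx"]*p[:,0]/p[:,2],c["cy"]+c["fy"]*p[:,1]/p[:,2]]
def tooljac(s=None):
    s=s or robot.observe(); return R.from_euler("xyz",s["tool_rot"]).as_matrix(),s["tool_pos"]
E
python3 - <<'E'
from h import *
im=cv2.imread("pics/top0.png")
cv2.imwrite("pics/top0c.png",cv2.resize(im[165:320,140:400],None,fx=3,fy=3,interpolation=cv2.INTER_CUBIC))
print(tooljac()[0])
print(ray("top",[[165,292],[363,273]],.1),campose("top")[1][:3,3])
E
```

```text
[[ 0.9302 -0.0007  0.367 ]
 [-0.367  -0.0012  0.9302]
 [-0.0002 -1.     -0.0014]]
[[ 0.4401  0.251   0.1   ]
 [ 0.4859 -0.1254  0.1   ]] [ 0.5404 -0.0227  0.9431]
```

View pics/top0c.png

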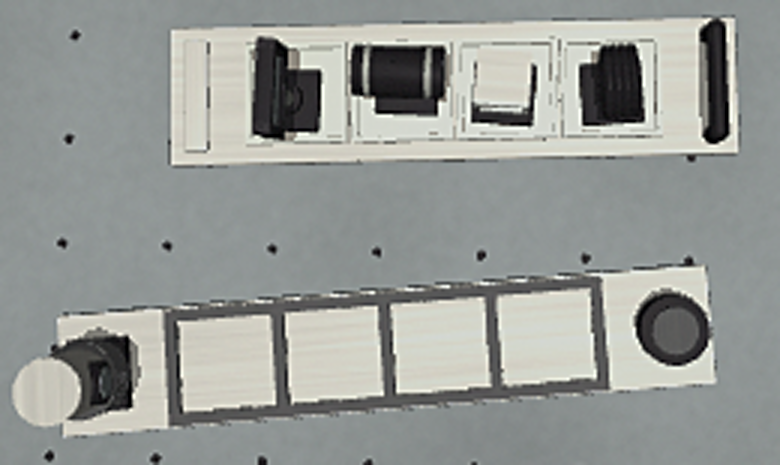

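The crop confirms the order from the handle (right): lens, cube, tube, filter. It also shows four empty rail places, the lamp at left and the stop at right. Next I fit the rail and rack geometry.

```bash
python3 - <<'E'
from h import *
f=lambda a:(np.array(a)+.5)/3-.5+[140,165]
pl1=ray("top",f([(178,321),(273,314),(280,406),(183,412)]),.012)
pl4=ray("top",f([(497,296),(592,289),(599,380),(503,387)]),.012)
print("sides",[np.linalg.norm(pl1[i]-pl1[i-1]) for i in range(4)],[np.linalg.norm(pl4[i]-pl4[i-1]) for i in range(4)])
a,b=pl1.mean(0),pl4.mean(0); v=a-b; print("p1",a,"p4",b,np.linalg.norm(v),"(225)","yaw of rail y",np.degrees(np.arctan2(v[1],v[0])))
rk=ray("top",f([(171,30),(736,17),(738,153),(171,165)]),.008); print("rack",rk,[np.linalg.norm(rk[i]-rk[i-1]) for i in range(4)])
h=ray("top",f([(714,22),(713,141)]),.049); print("handle",h)
v=rk[1]-rk[0]; print(np.degrees(np.arctan2(*v[1::-1])))
print("nest",ray("top",f([(247,44),(347,43),(350,140),(247,144)]),.018).mean(0),ray("top",f([(560,41),(657,40),(660,133),(563,137)]),.018).mean(0))
print("feet lens/cube/tube/filter approx",ray("top",f([(612,95),(503,95),(405,95),(300,100)]),.022))
E
```

```text
sides [np.float64(0.06323242173527703), np.float64(0.06671638350337539), np.float64(0.06415312349361367), np.float64(0.06767009858935787)] [np.float64(0.06367922165855348), np.float64(0.06754049253574446), np.float64(0.06384646224053372), np.float64(0.0678288846857184)]
p1 [0.4454 0.1739 0.012 ] p4 [ 0.4689 -0.0498  0.012 ] 0.22496814892410302 (225) yaw of rail y 95.98815736041064
rack [[ 0.6808  0.2278  0.008 ]
 [ 0.703  -0.1806  0.008 ]
 [ 0.6039 -0.1834  0.008 ]
 [ 0.5835  0.2226  0.008 ]] [np.float64(0.09746013114843184), np.float64(0.4089718165765557), np.float64(0.09912280212952987), np.float64(0.4065404780401172)]
handle [[ 0.6919 -0.1584  0.049 ]
 [ 0.6089 -0.159   0.049 ]]
-86.89389389362456
nest [0.6372 0.133  0.018 ] [ 0.6474 -0.0893  0.018 ]
feet lens/cube/tube/filter approx [[ 0.6417 -0.0906  0.022 ]
 [ 0.6394 -0.0131  0.022 ]
 [ 0.6373  0.0564  0.022 ]
 [ 0.6315  0.1305  0.022 ]]
```

```bash
cat >> h.py <<'E'
def go(x,y,z,deg):
    "shift (mm) and turn (deg) to TCP x,y,z with tool z axis at world angle deg, pointing down"
    M,p=tooljac(); a=np.radians(deg); zt=np.array([np.cos(a),np.sin(a),0]); yt=np.array([0,0,-1.]); T=np.c_[np.cross(yt,zt),yt,zt]
    d=M.T@(np.array([x,y,z])-p)*1000; r=np.degrees(R.from_matrix(M.T@T).as_rotvec())
    print("shift mm",d.round(1),"turn",r.round(2),"| len",np.linalg.norm(d).round(1),"t",robot.observe()["time"])
E
```

Emit:
{"method": "apply_moves", "body": {
  "plan": [
    [0.05, 0, -0.022, 0, 5, 0, -1],
    [0.1, 0, -0.045, 0, 10, 0, -1],
    [0.15, 0, -0.067, 0, 15, 0, -1],
    [0.2, 0, -0.09, 0, 22, 0, -1],
    [0.25, 0, -0.112, 0, 28, 0, -1]
  ]
}}

```text
time: 0.72
tool_pos: [0.385, 0.291, 0.2375]
tool_rot: [-1.571, 0.0, -0.868]
contact_force: [0.2, 0.7, 0.4]
opening: 0.0917
```

```bash
python3 -c "
from h import *
go(.64,.03,.238,3)"
```

```text
shift mm [364.   -0.5  26. ] turn [ 0.02 37.26 -0.01] | len 364.9 t 0.725
```

Emit:
{"method": "apply_moves", "body": {
  "plan": [
    [0.06, 0, 0.004, 0, 7, 0, -1],
    [0.12, 0, 0.009, 0, 14, 0, -1],
    [0.18, 0, 0.013, 0, 22, 0, -1],
    [0.24, 0, 0.017, 0, 30, 0, -1],
    [0.3, 0, 0.021, 0, 37.3, 0, -1]
  ]
}}

```text
time: 1.35
tool_pos: [0.5958, 0.0762, 0.2374]
tool_rot: [-1.571, 0.0, -1.52]
contact_force: [0.4, 0.7, -0.5]
opening: 0.0915
```

```bash
python3 -c "
from h import *
go(.64,.03,.238,3)"
```

```text
shift mm [48.4 -0.7 41.8] turn [ 0.03 -0.09 -0.02] | len 64.0 t 1.35
```

Emit:
{"method": "apply_moves", "body": {
  "plan": [
    [0.024, 0, 0.02, 0, 0, 0, -1],
    [0.048, 0, 0.042, 0, 0, 0, -1],
    [0.048, 0, 0.042, 0, 0, 0, -1],
    [0.048, 0, 0.042, 0, 0, 0, -1],
    [0.048, 0, 0.042, 0, 0, 0, -1]
  ]
}}

```text
time: 1.98
tool_pos: [0.6388, 0.0333, 0.2378]
tool_rot: [-1.571, 0.0, -1.514]
contact_force: [0.0, -0.4, 0.4]
opening: 0.0917
```

```bash
python3 - <<'E'
from h import *
s=robot.observe(); print(s["tool_pos"],s["tool_rot"])
im=cams.read_camera("wrist"); cv2.imwrite("pics/w0.png",im)
np.save("w0.npy",np.r_[s["tool_pos"],s["tool_rot"]])
E
```

```text
[0.6388 0.0333 0.2378] [-1.5711  0.0004 -1.5143]
```

View pics/w0.png

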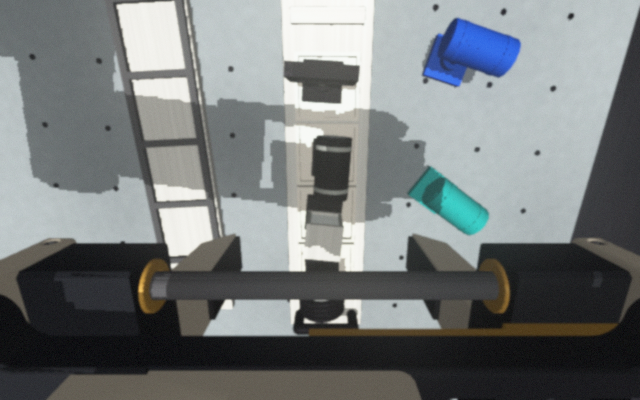

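The wrist picture shows filter (322,80), tube (332,160), cube (324,225) and lens (322,285). The last is mostly hidden behind the fingers. The decoys at (465,55) and (450,200) are off the rack. I'll enlarge to measure.

```bash
python3 - <<'E'
from h import *
im=cv2.imread("pics/w0.png")[45:245,240:420]
im=cv2.convertScaleAbs(im,alpha=1.6,beta=30)
cv2.imwrite("pics/w0c.png",cv2.resize(im,None,fx=3,fy=3,interpolation=cv2.INTER_CUBIC))
E
```

```text
(no output)
```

View pics/w0c.png

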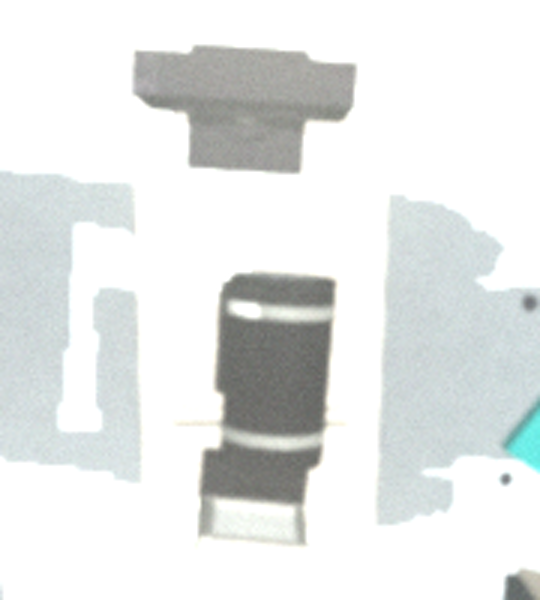

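```bash
python3 - <<'E'
from h import *
from scipy.optimize import least_squares
w=np.load("w0.npy"); s={"tool_pos":w[:3],"tool_rot":w[3:]}
g=lambda a:(np.array(a,float)+.5)/3-.5+[240,45]
f=lambda a:(np.array(a)+.5)/3-.5+[140,165]
# optic frame here: x->world x-ish, y->world y-ish ; left in image = -x? check
print("dir",proj("wrist",[[.64,.1,.1],[.68,.1,.1]],s))
px=g([(135,52),(356,66),(152,108),(335,122),(190,165),(300,171)])
P=np.array([(-31,6,112),(31,6,112),(-31,-6,62),(31,-6,62),(-22,-22,22),(22,-22,22)])/1000.
def mod(q): 
    c,d=np.cos(q[2]),np.sin(q[2]); return proj("wrist",np.c_[q[0]+c*P[:,0]-d*P[:,1],q[1]+d*P[:,0]+c*P[:,1],P[:,2]],s)
r=least_squares(lambda q:(mod(q)-px).ravel(),[.635,.13,0]); print("filter",r.x[:2],np.degrees(r.x[2]),r.fun.reshape(-1,2))
print("filter top cam: top face ctr",ray("top",f([(267,88)]),.112))
print("tube axis wrist",ray("wrist",g([(277,300),(273,430)]),.095,s),"upper end",ray("wrist",g([(280,274)]),.072,s))
print("tube top cam",ray("top",f([(398,72)]),.095))
print("cube top cam",ray("top",f([(503,77)]),.109),"lens top cam ring",ray("top",f([(622,82)]),.100))
E
```

```text
dir [[329.5247 122.3894]
 [374.3773 125.0354]]
filter [0.6305 0.1408] -0.17890705319200934 [[-1.3457 -1.9416]
 [ 1.4672 -1.6294]
 [-0.8224  1.1419]
 [ 1.6764  0.5435]
 [-1.9692  1.438 ]
 [ 0.8393  1.9317]]
filter top cam: top face ctr [[0.6297 0.1369 0.112 ]]
tube axis wrist [[0.6436 0.0801 0.095 ]
 [0.645  0.0391 0.095 ]] upper end [[0.6448 0.0864 0.072 ]]
tube top cam [[0.6446 0.0553 0.095 ]]
cube top cam [[ 0.6417 -0.0136  0.109 ]] lens top cam ring [[ 0.6418 -0.0911  0.1   ]]
```

```bash
python3 -c "
from h import *
go(.630,.139,.16,0);go(.630,.139,.079,0)"
```

```text
shift mm [-106.1   78.    -2.9] turn [-0.01  3.24 -0.01] | len 131.7 t 2.025
shift mm [-106.1  159.    -2.9] turn [-0.01  3.24 -0.01] | len 191.2 t 2.025
```

Emit:
{"method": "apply_moves", "body": {
  "plan": [
    [-0.053, 0.03, -0.0015, 0, 2, 0, -1],
    [-0.106, 0.05, -0.003, 0, 3.2, 0, -1],
    [-0.106, 0.06, -0.003, 0, 3.2, 0, -1],
    [-0.106, 0.09, -0.003, 0, 3.2, 0, -1],
    [-0.106, 0.12, -0.003, 0, 3.2, 0, -1]
  ]
}}

```text
time: 2.65
tool_pos: [0.6307, 0.1377, 0.1178]
tool_rot: [-1.569, -0.0, -1.571]
contact_force: [0.6, 0.1, 0.2]
opening: 0.092
```

```bash
python3 -c "
from h import *
go(.630,.139,.079,0)"
```

```text
shift mm [-1.3 38.8 -0.8] turn [-0.1   0.01  0.01] | len 38.8 t 2.65
```

Emit:
{"method": "apply_moves", "body": {
  "plan": [
    [-0.001, 0.02, 0, 0, 0, 0, -1],
    [-0.001, 0.039, 0, 0, 0, 0, -1],
    [-0.001, 0.039, 0, 0, 0, 0, -1],
    [-0.001, 0.039, 0, 0, 0, 0, 1],
    [-0.001, 0.039, 0, 0, 0, 0, 1]
  ],
  "squeeze": 20
}}

```text
time: 3.28
tool_pos: [0.6312, 0.1389, 0.08]
tool_rot: [-1.569, 0.0, -1.571]
contact_force: [-0.1, -0.0, -0.3]
opening: 0.0765
```

Emit:
{"method": "apply_moves", "body": {
  "plan": [
    [0, 0, 0, 0, 0, 0, 1],
    [0, 0, 0, 0, 0, 0, 1],
    [0, 0, 0, 0, 0, 0, 1],
    [0, -0.01, 0, 0, 0, 0, 1],
    [0, -0.025, 0, 0, 0, 0, 1]
  ]
}}

```text
time: 3.9
tool_pos: [0.63, 0.1389, 0.1037]
tool_rot: [-1.573, -0.0, -1.571]
contact_force: [-0.1, 0.2, -1.8]
opening: 0.0619
```

```bash
python3 - <<'E'
from h import *
s=robot.observe();print(s["tool_pos"],s["tool_rot"],s["contact_force"],s["torque"],s["opening"])
p1=np.array([.4454,.1739]);p4=np.array([.4689,-.0498])
for k in range(4): print(k+1,(p1+(p4-p1)*k/3))
go(.4689,-.0498,.24,6)
E
```

```text
[0.63   0.1389 0.1037] [-1.5726 -0.0001 -1.5713] [-0.1296  0.243  -1.8298] [-0.0159  0.0614  0.0101] 0.061930702528148765
1 [0.4454 0.1739]
2 [0.4532 0.0993]
3 [0.4611 0.0248]
4 [ 0.4689 -0.0498]
shift mm [ 188.8 -136.  -161.3] turn [ 0.11 -6.03 -0.  ] | len 283.1 t 3.9
```

Emit:
{"method": "apply_moves", "body": {
  "plan": [
    [0, -0.03, 0, 0, 0, 0, 1],
    [0, -0.08, 0, 0, 0, 0, 1],
    [0, -0.12, 0, 0, 0, 0, 1],
    [0.03, -0.12, -0.025, 0, -2, 0, 1],
    [0.065, -0.12, -0.055, 0, -4, 0, 1]
  ]
}}

```text
time: 4.53
tool_pos: [0.5751, 0.0736, 0.225]
tool_rot: [-1.569, -0.0, -1.499]
contact_force: [0.6, 0.1, -2.6]
opening: 0.0619
```

Emit:
{"method": "apply_moves", "body": {
  "plan": [
    [0.035, 0, -0.03, 0, -2, 0, 1],
    [0.075, 0, -0.06, 0, -2, 0, 1],
    [0.11, 0, -0.085, 0, -2, 0, 1],
    [0.122, 0, -0.095, 0, -2, 0, 1],
    [0.122, 0, -0.095, 0, -2, 0, 1]
  ]
}}

```text
time: 5.15
tool_pos: [0.4892, -0.0547, 0.2244]
tool_rot: [-1.57, 0.0, -1.468]
contact_force: [1.2, 0.4, -3.0]
opening: 0.0622
```

```bash
python3 - <<'E'
from h import *
s=robot.observe();print(s["tool_pos"],s["tool_rot"],s["opening"])
im=cams.read_camera("wrist"); cv2.imwrite("pics/w1.png",im)
np.save("w1.npy",np.r_[s["tool_pos"],s["tool_rot"]])
cv2.imwrite("pics/w1c.png",cv2.resize(im[120:260,170:470],None,fx=2.6,fy=2.6,interpolation=cv2.INTER_CUBIC))
go(.4689,-.0498,.12,6)
E
```

```text
[ 0.4892 -0.0547  0.2244] [-1.5696  0.     -1.4683] 0.06218477736546143
shift mm [ -6.3 104.2 -20.4] turn [-0.08 -0.07 -0.01] | len 106.4 t 5.2
```

View pics/w1.png

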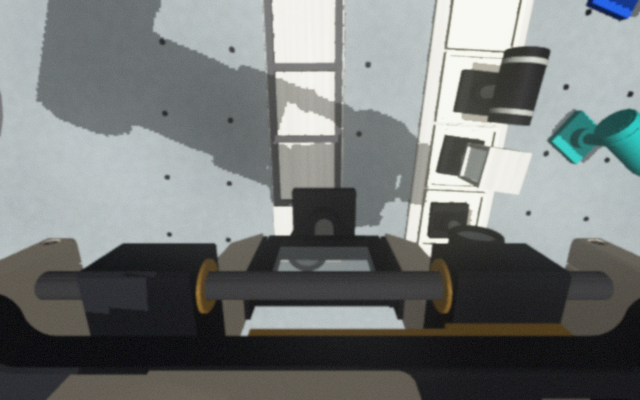

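The filter is held with its foot visible, back edge at (294..354,188). The feet of tube (478,92), cube (458,155) and lens (448,220) are partly visible too. I'll compute the offset of the held foot.

```bash
python3 - <<'E'
from h import *
w=np.load("w1.npy"); s={"tool_pos":w[:3],"tool_rot":w[3:]}
M,p=tooljac(s)
P=ray("wrist",[[294,188],[354,188]],p[2]-.079+.012+.010,s); print("tool coords of foot far edge",((P-p)@M)*1000, "expect x=-22, z=+-22")
print("same via tool point", proj("wrist",[p+M@np.array([-.022,.057,z]) for z in(-.022,.022)],s))
im=cv2.imread("pics/w1.png")[30:250,410:550]
cv2.imwrite("pics/w1c.png",cv2.resize(cv2.convertScaleAbs(im,alpha=1.2,beta=20),None,fx=2.7,fy=2.7,interpolation=cv2.INTER_CUBIC))
E
```

```text
tool coords of foot far edge [[-26.0125  56.9758 -19.9996]
 [-26.0379  57.0256  20.4279]] expect x=-22, z=+-22
same via tool point [[291.2025 193.7542]
 [356.1607 193.8138]]
```

View pics/w1c.png

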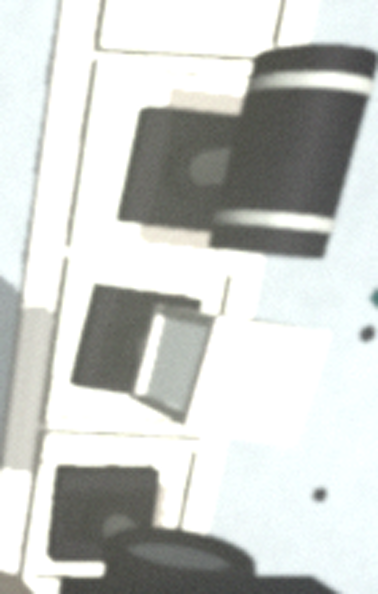

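Emit:
{"method": "apply_moves", "body": {
  "plan": [
    [-0.003, 0.02, -0.01, 0, 0, 0, 1],
    [-0.006, 0.03, -0.02, 0, 0, 0, 1],
    [-0.006, 0.05, -0.02, 0, 0, 0, 1],
    [-0.006, 0.08, -0.02, 0, 0, 0, 1],
    [-0.006, 0.104, -0.02, 0, 0, 0, 1]
  ]
}}

```text
time: 5.82
tool_pos: [0.4694, -0.0491, 0.1188]
tool_rot: [-1.57, 0.001, -1.465]
contact_force: [-0.1, -0.7, -2.7]
opening: 0.0619
```

```bash
python3 - <<'E'
from h import *
w=np.load("w1.npy"); s={"tool_pos":w[:3],"tool_rot":w[3:]}
g=lambda a:(np.array(a,float)+.5)/2.7-.5+[410,30]
for n,a in dict(tube=[(140,107),(119,219)],cube=[(95,286),(72,383)],lens=[(57,466),(50,557)]).items():
    P=ray("wrist",g(a),.014,s); v=P[0]-P[1]; L=np.linalg.norm(v); u=v/L
    print(n,"edge len",L*1000,"yaw",np.degrees(np.arctan2(u[1],u[0]))-90,"centre",P.mean(0)+.022*np.array([u[1],-u[0],0]))
go(.4689-.0003,-.0498-.003,.0795,6)
E
```

```text
tube edge len 42.59172234046699 yaw 1.3330480221015364 centre [0.6457 0.0583 0.014 ]
cube edge len 41.376619400635285 yaw -1.7447930220467356 centre [ 0.6415 -0.0123  0.014 ]
lens edge len 43.3538888023731 yaw 7.114402157226408 centre [ 0.6443 -0.0885  0.014 ]
shift mm [ 3.6 39.3 -1.2] turn [-0.02  0.06 -0.03] | len 39.5 t 5.825
```

Emit:
{"method": "apply_moves", "body": {
  "plan": [
    [0.0035, 0.01, -0.001, 0, 0, 0, 1],
    [0.0035, 0.02, -0.001, 0, 0, 0, 1],
    [0.0035, 0.028, -0.001, 0, 0, 0, 1],
    [0.0035, 0.033, -0.001, 0, 0, 0, 1],
    [0.0035, 0.035, -0.001, 0, 0, 0, 1]
  ]
}}

```text
time: 6.45
tool_pos: [0.4682, -0.0541, 0.0847]
tool_rot: [-1.571, 0.0, -1.467]
contact_force: [0.2, -0.4, -2.4]
opening: 0.0621
```

Emit:
{"method": "apply_moves", "body": {
  "plan": [
    [0, 0.001, 0, 0, 0, 0, 1],
    [0, 0.002, 0, 0, 0, 0, 1],
    [0, 0.003, 0, 0, 0, 0, 1],
    [0, 0.004, 0, 0, 0, 0, 1],
    [0, 0.004, 0, 0, 0, 0, 1]
  ]
}}

```text
time: 7.08
tool_pos: [0.468, -0.054, 0.0807]
tool_rot: [-1.571, 0.0, -1.467]
contact_force: [-0.2, -0.7, -2.5]
opening: 0.0618
```

Emit:
{"method": "apply_moves", "body": {
  "plan": [
    [0, 0.0005, 0, 0, 0, 0, 1],
    [0, 0.001, 0, 0, 0, 0, 1],
    [0, 0.0015, 0, 0, 0, 0, 1],
    [0, 0.002, 0, 0, 0, 0, 1],
    [0, 0.002, 0, 0, 0, 0, 1]
  ]
}}

```text
time: 7.7
tool_pos: [0.468, -0.054, 0.0793]
tool_rot: [-1.57, -0.0, -1.467]
contact_force: [-1.7, 1.0, 5.2]
opening: 0.0622
```

Emit:
{"method": "apply_moves", "body": {
  "plan": [
    [0, 0, 0, 0, 0, 0, 0.2],
    [0, 0, 0, 0, 0, 0, -1],
    [0, 0, 0, 0, 0, 0, -1],
    [0, -0.02, 0, 0, 0, 0, -1],
    [0, -0.05, 0, 0, 0, 0, -1]
  ]
}}

```text
time: 8.32
tool_pos: [0.4675, -0.0539, 0.1286]
tool_rot: [-1.573, 0.001, -1.467]
contact_force: [0.5, 1.1, 0.5]
opening: 0.0908
```

Emit:
{"method": "apply_moves", "body": {
  "plan": [
    [0, -0.04, 0, 0, 0, 0, -1],
    [0, -0.08, 0, 0, 0, 0, -1],
    [0, -0.1, 0, 0, 0, 0, -1],
    [0, -0.1, 0, 0, 0, 0, -1],
    [0, -0.1, 0, 0, 0, 0, -1]
  ]
}}

```text
time: 8.95
tool_pos: [0.4675, -0.0539, 0.2276]
tool_rot: [-1.572, 0.001, -1.467]
contact_force: [-0.1, 0.5, -0.6]
opening: 0.0916
```

```bash
python3 -c "
from h import *
cv2.imwrite('pics/t1.png',cams.read_camera('top'))
go(.6445,.057,.16,1.7)"
```

```text
shift mm [-91.8  67.1 187.8] turn [ 0.12  4.27 -0.05] | len 219.5 t 9.0
```

Emit:
{"method": "apply_moves", "body": {
  "plan": [
    [-0.025, 0, 0.05, 0, 1, 0, -1],
    [-0.05, 0, 0.1, 0, 2, 0, -1],
    [-0.075, 0, 0.15, 0, 3.2, 0, -1],
    [-0.092, 0.02, 0.188, 0, 4.2, 0, -1],
    [-0.092, 0.067, 0.188, 0, 4.2, 0, -1]
  ]
}}

```text
time: 9.62
tool_pos: [0.6482, 0.0588, 0.1605]
tool_rot: [-1.567, 0.0, -1.538]
contact_force: [-0.5, -0.7, -0.6]
opening: 0.0917
```

```bash
python3 -c "
from h import *
go(.6445,.057,.079,1.7)"
```

```text
shift mm [ 1.7 81.5 -4. ] turn [-0.21  0.18 -0.01] | len 81.6 t 9.625
```

Emit:
{"method": "apply_moves", "body": {
  "plan": [
    [0.001, 0.03, -0.003, 0, 0, 0, -1],
    [0.001, 0.06, -0.003, 0, 0, 0, -1],
    [0.001, 0.0815, -0.003, 0, 0, 0, -1],
    [0.001, 0.0815, -0.003, 0, 0, 0, -0.3],
    [0.001, 0.0815, -0.003, 0, 0, 0, 0.1]
  ]
}}

```text
time: 10.25
tool_pos: [0.6427, 0.0559, 0.0804]
tool_rot: [-1.571, 0.0, -1.54]
contact_force: [-0.5, -1.2, 0.2]
opening: 0.0764
```

Emit:
{"method": "apply_moves", "body": {
  "plan": [
    [0, 0, 0, 0, 0, 0, 1],
    [0, 0, 0, 0, 0, 0, 1],
    [0, 0, 0, 0, 0, 0, 1],
    [0, 0, 0, 0, 0, 0, 1],
    [0, 0, 0, 0, 0, 0, 1]
  ]
}}

```text
time: 10.88
tool_pos: [0.6428, 0.056, 0.0805]
tool_rot: [-1.57, 0.0, -1.54]
contact_force: [0.7, -0.5, 1.3]
opening: 0.0336
```

Emit:
{"method": "apply_moves", "body": {
  "plan": [
    [0, 0, 0, 0, 0, 0, 1],
    [0, 0, 0, 0, 0, 0, 1],
    [0, 0, 0, 0, 0, 0, 1],
    [0, -0.01, 0, 0, 0, 0, 1],
    [0, -0.03, 0, 0, 0, 0, 1]
  ]
}}

```text
time: 11.5
tool_pos: [0.6413, 0.0559, 0.1094]
tool_rot: [-1.575, 0.0, -1.54]
contact_force: [-0.1, -1.1, -1.4]
opening: 0.0333
```

```bash
python3 -c "
from h import *
go(.4611,.0248,.225,6)"
```

```text
shift mm [  25.5 -114.9 -181.5] turn [ 0.22 -4.23 -0.02] | len 216.3 t 11.5
```

Emit:
{"method": "apply_moves", "body": {
  "plan": [
    [0, -0.04, 0, 0, 0, 0, 1],
    [0, -0.08, 0, 0, 0, 0, 1],
    [0, -0.115, -0.01, 0, 0, 0, 1],
    [0.006, -0.115, -0.055, 0, -2, 0, 1],
    [0.015, -0.115, -0.1, 0, -4.2, 0, 1]
  ]
}}

```text
time: 12.12
tool_pos: [0.5414, 0.0378, 0.2255]
tool_rot: [-1.571, 0.0, -1.465]
contact_force: [0.0, 0.4, -2.1]
opening: 0.0334
```

Emit:
{"method": "apply_moves", "body": {
  "plan": [
    [0.008, 0, -0.04, 0, 0, 0, 1],
    [0.017, 0, -0.08, 0, 0, 0, 1],
    [0.017, 0, -0.08, 0, 0, 0, 1],
    [0.017, 0, -0.08, 0, 0, 0, 1],
    [0.017, 0, -0.08, 0, 0, 0, 1]
  ]
}}

```text
time: 12.75
tool_pos: [0.466, 0.0128, 0.2252]
tool_rot: [-1.57, 0.0, -1.466]
contact_force: [-0.8, 0.1, -2.1]
opening: 0.0333
```

```bash
python3 - <<'E'
from h import *
s=robot.observe();print(s["tool_pos"],s["tool_rot"],s["opening"])
im=cams.read_camera("wrist"); cv2.imwrite("pics/w2.png",im)
np.save("w2.npy",np.r_[s["tool_pos"],s["tool_rot"]])
M,p=tooljac(s); print(proj("wrist",[p+M@np.array([-.022,.057,z]) for z in(-.022,.022)],s))
top=cv2.imread("pics/t1.png")[165:320,140:400]; a=cv2.resize(im[100:340,180:520],None,fx=1.8,fy=1.8); b=cv2.resize(top,None,fx=1,fy=1)
c=np.zeros((a.shape[0]+b.shape[0],max(a.shape[1],b.shape[1]),3),np.uint8); c[:a.shape[0],:a.shape[1]]=a; c[a.shape[0]:,:b.shape[1]]=b; cv2.imwrite("pics/w2c.png",c)
go(.4611,.0248,.12,6)
E
```

```text
[0.466  0.0128 0.2252] [-1.5704  0.0001 -1.4664] 0.03327880998632983
[[291.2007 193.754 ]
 [356.1588 193.8137]]
shift mm [-12.4 105.1  -3.5] turn [-0.   -0.01 -0.01] | len 105.9 t 12.8
```

View pics/w2c.png

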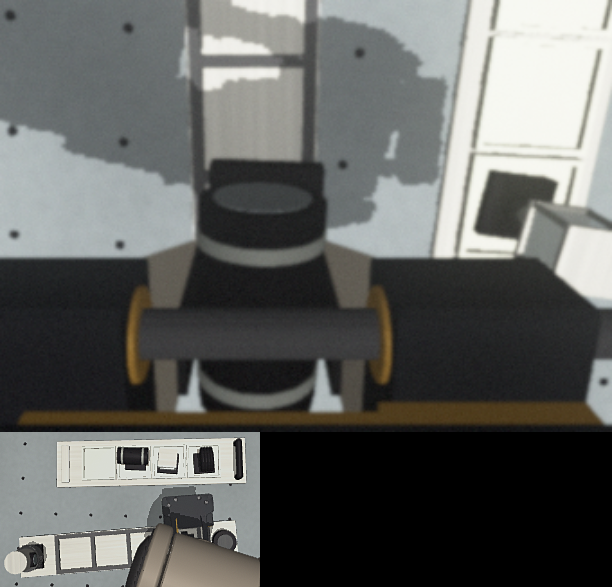

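The tube is held upright with its foot far edge at px (297..359,189), about 2–3 mm from centred. I'll correct for it while lowering.

Emit:
{"method": "apply_moves", "body": {
  "plan": [
    [-0.005, 0.02, -0.002, 0, 0, 0, 1],
    [-0.0105, 0.03, -0.005, 0, 0, 0, 1],
    [-0.0105, 0.06, -0.005, 0, 0, 0, 1],
    [-0.0105, 0.09, -0.005, 0, 0, 0, 1],
    [-0.0105, 0.115, -0.005, 0, 0, 0, 1]
  ]
}}

```text
time: 13.42
tool_pos: [0.4591, 0.0229, 0.1091]
tool_rot: [-1.571, 0.0, -1.466]
contact_force: [0.3, -0.0, -1.9]
opening: 0.0334
```

Emit:
{"method": "apply_moves", "body": {
  "plan": [
    [0, 0.01, 0, 0, 0, 0, 1],
    [0, 0.018, 0, 0, 0, 0, 1],
    [0, 0.023, 0, 0, 0, 0, 1],
    [0, 0.026, 0, 0, 0, 0, 1],
    [0, 0.0275, 0, 0, 0, 0, 1]
  ]
}}

```text
time: 14.05
tool_pos: [0.4593, 0.0225, 0.0829]
tool_rot: [-1.57, -0.0, -1.467]
contact_force: [0.2, 0.2, -1.6]
opening: 0.0336
```

Emit:
{"method": "apply_moves", "body": {
  "plan": [
    [0, 0.0007, 0, 0, 0, 0, 1],
    [0, 0.0014, 0, 0, 0, 0, 1],
    [0, 0.0021, 0, 0, 0, 0, 1],
    [0, 0.0027, 0, 0, 0, 0, 1],
    [0, 0.0032, 0, 0, 0, 0, 1]
  ]
}}

```text
time: 14.68
tool_pos: [0.4596, 0.0225, 0.0802]
tool_rot: [-1.569, -0.0, -1.467]
contact_force: [-1.2, -0.9, 8.6]
opening: 0.0337
```

Emit:
{"method": "apply_moves", "body": {
  "plan": [
    [0, -0.0005, 0, 0, 0, 0, 0],
    [0, -0.0005, 0, 0, 0, 0, -1],
    [0, -0.0005, 0, 0, 0, 0, -1],
    [0, -0.0005, 0, 0, 0, 0, -1],
    [0, -0.0005, 0, 0, 0, 0, -1]
  ]
}}

```text
time: 15.3
tool_pos: [0.4591, 0.0226, 0.08]
tool_rot: [-1.571, 0.0, -1.467]
contact_force: [-0.1, -0.3, 0.1]
opening: 0.0787
```

Emit:
{"method": "apply_moves", "body": {
  "plan": [
    [0, -0.02, 0, 0, 0, 0, -1],
    [0, -0.06, 0, 0, 0, 0, -1],
    [0, -0.1, 0, 0, 0, 0, -1],
    [0, -0.13, 0, 0, 0, 0, -1],
    [0, -0.145, 0, 0, 0, 0, -1]
  ]
}}

```text
time: 15.92
tool_pos: [0.4596, 0.0225, 0.2268]
tool_rot: [-1.568, -0.001, -1.467]
contact_force: [-0.9, -0.0, -0.1]
opening: 0.0922
```

```bash
python3 -c "
from h import *
go(.6415,-.013,.16,1)"
```

```text
shift mm [ 54.2  67.3 177. ] turn [-0.16  4.97  0.02] | len 197.0 t 15.925
```

Emit:
{"method": "apply_moves", "body": {
  "plan": [
    [0.014, 0, 0.045, 0, 1.5, 0, -1],
    [0.027, 0, 0.09, 0, 3, 0, -1],
    [0.041, 0, 0.135, 0, 4.5, 0, -1],
    [0.054, 0.02, 0.176, 0, 6, 0, -1],
    [0.054, 0.067, 0.176, 0, 6, 0, -1]
  ]
}}

```text
time: 16.55
tool_pos: [0.6435, -0.0139, 0.1583]
tool_rot: [-1.565, -0.001, -1.572]
contact_force: [0.8, -0.8, -1.3]
opening: 0.0917
```

```bash
python3 -c "
from h import *
go(.6415,-.013,.08,0)"
```

```text
shift mm [-1.  78.3 -2.5] turn [-0.36 -0.09  0.05] | len 78.4 t 16.55
```

Emit:
{"method": "apply_moves", "body": {
  "plan": [
    [-0.001, 0.03, -0.001, 0, 0, 0, -1],
    [-0.001, 0.06, -0.001, 0, 0, 0, -1],
    [-0.001, 0.079, -0.001, 0, 0, 0, -1],
    [-0.001, 0.079, -0.001, 0, 0, 0, -0.3],
    [-0.001, 0.079, -0.001, 0, 0, 0, 0.1]
  ]
}}

```text
time: 17.18
tool_pos: [0.6393, -0.0119, 0.0799]
tool_rot: [-1.57, -0.0, -1.571]
contact_force: [-0.6, -0.3, 0.3]
opening: 0.0761
```

Emit:
{"method": "apply_moves", "body": {
  "plan": [
    [0, 0, 0, 0, 0, 0, 1],
    [0, 0, 0, 0, 0, 0, 1],
    [0, 0, 0, 0, 0, 0, 1],
    [0, 0, 0, 0, 0, 0, 1],
    [0, 0, 0, 0, 0, 0, 1]
  ]
}}

```text
time: 17.8
tool_pos: [0.639, -0.0118, 0.0792]
tool_rot: [-1.57, 0.0, -1.571]
contact_force: [0.3, 0.2, 1.3]
opening: 0.0362
```

Emit:
{"method": "apply_moves", "body": {
  "plan": [
    [0, 0, 0, 0, 0, 0, 1],
    [0, 0, 0, 0, 0, 0, 1],
    [0, 0, 0, 0, 0, 0, 1],
    [0, -0.01, 0, 0, 0, 0, 1],
    [0, -0.03, 0, 0, 0, 0, 1]
  ]
}}

```text
time: 18.42
tool_pos: [0.6377, -0.0118, 0.1083]
tool_rot: [-1.574, 0.0, -1.571]
contact_force: [-0.0, 0.3, -1.5]
opening: 0.036
```

```bash
python3 -c "
from h import *
go(.4532,.0993,.225,6)"
```

```text
shift mm [-111. -116. -185.] turn [ 0.2  -6.03 -0.04] | len 244.9 t 18.425
```

Emit:
{"method": "apply_moves", "body": {
  "plan": [
    [0, -0.04, 0, 0, 0, 0, 1],
    [0, -0.08, 0, 0, 0, 0, 1],
    [-0.01, -0.116, -0.015, 0, 0, 0, 1],
    [-0.035, -0.116, -0.055, 0, -3, 0, 1],
    [-0.06, -0.116, -0.1, 0, -6, 0, 1]
  ]
}}

```text
time: 19.05
tool_pos: [0.5375, 0.0486, 0.2254]
tool_rot: [-1.571, 0.0, -1.465]
contact_force: [-0.0, 0.4, -1.9]
opening: 0.0362
```

Emit:
{"method": "apply_moves", "body": {
  "plan": [
    [-0.02, 0, -0.04, 0, 0, 0, 1],
    [-0.035, 0, -0.085, 0, 0, 0, 1],
    [-0.035, 0, -0.085, 0, 0, 0, 1],
    [-0.035, 0, -0.085, 0, 0, 0, 1],
    [-0.035, 0, -0.085, 0, 0, 0, 1]
  ]
}}

```text
time: 19.68
tool_pos: [0.4516, 0.0738, 0.2251]
tool_rot: [-1.57, -0.0, -1.467]
contact_force: [-0.0, 0.1, -1.5]
opening: 0.0361
```

```bash
python3 - <<'E'
from h import *
s=robot.observe();print(s["tool_pos"],s["tool_rot"],s["opening"])
im=cams.read_camera("wrist"); cv2.imwrite("pics/w3.png",im)
np.save("w3.npy",np.r_[s["tool_pos"],s["tool_rot"]])
cv2.imwrite("pics/w3c.png",cv2.resize(im[100:340,180:520],None,fx=1.8,fy=1.8))
go(.4532,.0993,.12,6)
E
```

```text
[0.4516 0.0738 0.2251] [-1.5703 -0.0001 -1.4672] 0.036121423814204946
shift mm [-25.2 105.    4.3] turn [-0.01 -0.06  0.  ] | len 108.0 t 19.725
```

View pics/w3c.png

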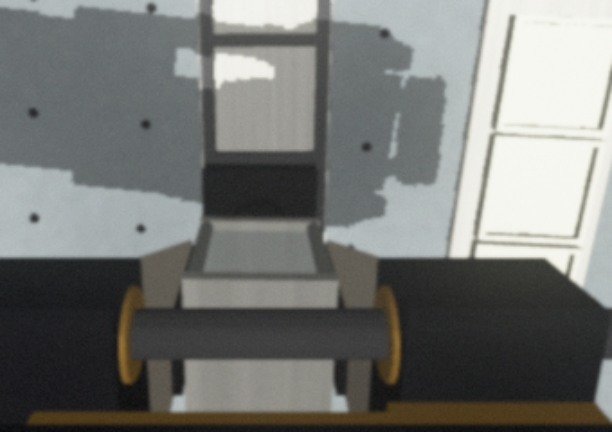

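The cube is held squarely, with its foot far edge at px (293..359,192) against an expected 194. It is centred to about 1 mm.

Emit:
{"method": "apply_moves", "body": {
  "plan": [
    [-0.012, 0.015, 0.002, 0, 0, 0, 1],
    [-0.024, 0.03, 0.003, 0, 0, 0, 1],
    [-0.024, 0.06, 0.003, 0, 0, 0, 1],
    [-0.024, 0.09, 0.003, 0, 0, 0, 1],
    [-0.024, 0.115, 0.003, 0, 0, 0, 1]
  ]
}}

```text
time: 20.35
tool_pos: [0.4516, 0.0981, 0.1086]
tool_rot: [-1.572, 0.0, -1.467]
contact_force: [0.3, -0.3, -1.4]
opening: 0.0358
```

Emit:
{"method": "apply_moves", "body": {
  "plan": [
    [0, 0.01, 0, 0, 0, 0, 1],
    [0, 0.018, 0, 0, 0, 0, 1],
    [0, 0.023, 0, 0, 0, 0, 1],
    [0, 0.026, 0, 0, 0, 0, 1],
    [0, 0.0275, 0, 0, 0, 0, 1]
  ]
}}

```text
time: 20.98
tool_pos: [0.4513, 0.0984, 0.0827]
tool_rot: [-1.57, 0.0, -1.467]
contact_force: [0.8, 0.7, -1.5]
opening: 0.0358
```

Emit:
{"method": "apply_moves", "body": {
  "plan": [
    [0, 0.0007, 0, 0, 0, 0, 1],
    [0, 0.0014, 0, 0, 0, 0, 1],
    [0, 0.0021, 0, 0, 0, 0, 1],
    [0, 0.0025, 0, 0, 0, 0, 1],
    [0, 0.0025, 0, 0, 0, 0, 1]
  ]
}}

```text
time: 21.6
tool_pos: [0.4511, 0.0984, 0.08]
tool_rot: [-1.571, 0.0, -1.467]
contact_force: [0.6, 0.6, -1.8]
opening: 0.036
```

Emit:
{"method": "apply_moves", "body": {
  "plan": [
    [0, 0.0005, 0, 0, 0, 0, 1],
    [0, 0.001, 0, 0, 0, 0, 1],
    [0, 0.0015, 0, 0, 0, 0, 1],
    [0, 0.0015, 0, 0, 0, 0, 1],
    [0, 0.0015, 0, 0, 0, 0, 1]
  ]
}}

```text
time: 22.22
tool_pos: [0.4512, 0.0983, 0.0792]
tool_rot: [-1.57, -0.0, -1.467]
contact_force: [-1.7, -1.1, 7.2]
opening: 0.036
```

Touching down at 7 N; release, rise, then go to the lens.

Emit:
{"method": "apply_moves", "body": {
  "plan": [
    [0, -0.0005, 0, 0, 0, 0, 0],
    [0, -0.0005, 0, 0, 0, 0, -1],
    [0, -0.0005, 0, 0, 0, 0, -1],
    [0, -0.0005, 0, 0, 0, 0, -1],
    [0, -0.0005, 0, 0, 0, 0, -1]
  ]
}}

```text
time: 22.85
tool_pos: [0.4511, 0.0984, 0.079]
tool_rot: [-1.571, 0.0, -1.467]
contact_force: [0.2, 0.4, -1.0]
opening: 0.0814
```

Emit:
{"method": "apply_moves", "body": {
  "plan": [
    [0, -0.02, 0, 0, 0, 0, -1],
    [0, -0.06, 0, 0, 0, 0, -1],
    [0, -0.1, 0, 0, 0, 0, -1],
    [0, -0.13, 0, 0, 0, 0, -1],
    [0, -0.145, 0, 0, 0, 0, -1]
  ]
}}

```text
time: 23.48
tool_pos: [0.4516, 0.0984, 0.2258]
tool_rot: [-1.568, -0.0, -1.467]
contact_force: [-0.5, -0.7, -1.2]
opening: 0.0921
```

```bash
python3 -c "
from h import *
go(.642,-.090,.16,5)"
```

```text
shift mm [207.2  66.3 169.6] turn [-0.16  0.97  0.  ] | len 275.8 t 23.475
```

Emit:
{"method": "apply_moves", "body": {
  "plan": [
    [0.045, 0, 0.037, 0, 0, 0, -1],
    [0.09, 0, 0.073, 0, 0, 0, -1],
    [0.135, 0, 0.11, 0, 0.5, 0, -1],
    [0.18, 0, 0.147, 0, 1, 0, -1],
    [0.207, 0.02, 0.1695, 0, 1, 0, -1]
  ]
}}

```text
time: 24.1
tool_pos: [0.6434, -0.0924, 0.2047]
tool_rot: [-1.567, -0.001, -1.486]
contact_force: [-0.0, 1.8, 0.2]
opening: 0.0915
```

Emit:
{"method": "apply_moves", "body": {
  "plan": [
    [0, 0.02, 0, 0, 0, 0, -1],
    [0, 0.045, 0, 0, 0, 0, -1],
    [0, 0.045, 0, 0, 0, 0, -1],
    [0, 0.045, 0, 0, 0, 0, -1],
    [0, 0.045, 0, 0, 0, 0, -1]
  ]
}}

```text
time: 24.72
tool_pos: [0.6418, -0.0899, 0.1605]
tool_rot: [-1.569, -0.001, -1.484]
contact_force: [-0.7, -0.8, 0.3]
opening: 0.0919
```

```bash
python3 -c "
from h import *
go(.642,-.0895,.08,5)"
```

```text
shift mm [-0.5 80.5  0. ] turn [-0.13 -0.02  0.04] | len 80.5 t 24.725
```

Emit:
{"method": "apply_moves", "body": {
  "plan": [
    [0, 0.03, 0, 0, 0, 0, -1],
    [0, 0.06, 0, 0, 0, 0, -1],
    [0, 0.08, 0, 0, 0, 0, -1],
    [0, 0.08, 0, 0, 0, 0, -0.3],
    [0, 0.08, 0, 0, 0, 0, 0]
  ]
}}

```text
time: 25.35
tool_pos: [0.6421, -0.0901, 0.0806]
tool_rot: [-1.568, -0.001, -1.484]
contact_force: [0.6, -0.1, 0.1]
opening: 0.0764
```

Emit:
{"method": "apply_moves", "body": {
  "plan": [
    [0, 0, 0, 0, 0, 0, 1],
    [0, 0, 0, 0, 0, 0, 1],
    [0, 0, 0, 0, 0, 0, 1],
    [0, 0, 0, 0, 0, 0, 1],
    [0, 0, 0, 0, 0, 0, 1]
  ]
}}

```text
time: 25.98
tool_pos: [0.6417, -0.09, 0.0796]
tool_rot: [-1.57, -0.0, -1.484]
contact_force: [0.6, -0.2, 4.8]
opening: 0.0497
```

Emit:
{"method": "apply_moves", "body": {
  "plan": [
    [0, 0, 0, 0, 0, 0, 1],
    [0, 0, 0, 0, 0, 0, 1],
    [0, 0, 0, 0, 0, 0, 1],
    [0, -0.01, 0, 0, 0, 0, 1],
    [0, -0.03, 0, 0, 0, 0, 1]
  ]
}}

```text
time: 26.6
tool_pos: [0.6399, -0.0896, 0.1079]
tool_rot: [-1.575, 0.002, -1.484]
contact_force: [0.6, -0.0, -1.8]
opening: 0.0495
```

```bash
python3 -c "
from h import *
go(.4454,.1739,.225,6)"
```

```text
shift mm [-279.5 -116.  -171.4] turn [ 0.23 -1.03 -0.09] | len 347.8 t 26.6
```

Emit:
{"method": "apply_moves", "body": {
  "plan": [
    [0, -0.04, 0, 0, 0, 0, 1],
    [0, -0.08, 0, 0, 0, 0, 1],
    [-0.025, -0.117, -0.015, 0, 0, 0, 1],
    [-0.07, -0.117, -0.042, 0, -0.5, 0, 1],
    [-0.115, -0.117, -0.07, 0, -1, 0, 1]
  ]
}}

```text
time: 27.22
tool_pos: [0.5602, 0.0195, 0.2261]
tool_rot: [-1.571, 0.0, -1.467]
contact_force: [0.2, 1.3, -1.9]
opening: 0.0494
```

Emit:
{"method": "apply_moves", "body": {
  "plan": [
    [-0.045, 0, -0.027, 0, 0, 0, 1],
    [-0.09, 0, -0.055, 0, 0, 0, 1],
    [-0.13, 0, -0.082, 0, 0, 0, 1],
    [-0.16, 0, -0.099, 0, 0, 0, 1],
    [-0.16, 0, -0.099, 0, 0, 0, 1]
  ]
}}

```text
time: 27.85
tool_pos: [0.4446, 0.1689, 0.2261]
tool_rot: [-1.572, 0.0, -1.463]
contact_force: [-0.7, -0.3, -2.0]
opening: 0.0493
```

```bash
python3 - <<'E'
from h import *
s=robot.observe();print(s["tool_pos"],s["tool_rot"],s["opening"])
im=cams.read_camera("wrist"); cv2.imwrite("pics/w4.png",im)
cv2.imwrite("pics/w4c.png",cv2.resize(im[60:300,180:520],None,fx=1.8,fy=1.8))
go(.4454,.1739,.12,6)
E
```

```text
[0.4446 0.1689 0.2261] [-1.5722  0.0002 -1.4634] 0.04933253826465646
shift mm [ -6.  106.1   0.4] turn [0.03 0.09 0.02] | len 106.3 t 27.9
```

View pics/w4c.png

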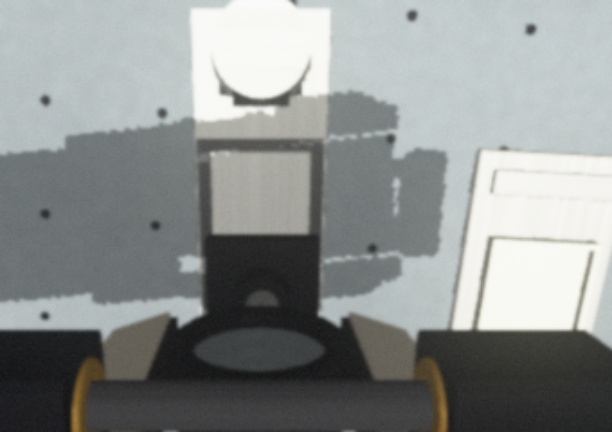

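The lens is held upright with its foot far edge at px (295..358,191). The place frame in view is aligned with it, and the lamp is ahead and clear.

Emit:
{"method": "apply_moves", "body": {
  "plan": [
    [-0.0045, 0.02, -0.001, 0, 0, 0, 1],
    [-0.0045, 0.04, -0.001, 0, 0, 0, 1],
    [-0.0045, 0.07, -0.001, 0, 0, 0, 1],
    [-0.0045, 0.1, -0.001, 0, 0, 0, 1],
    [-0.0045, 0.116, -0.001, 0, 0, 0, 1]
  ]
}}

```text
time: 28.52
tool_pos: [0.4449, 0.1705, 0.1083]
tool_rot: [-1.573, -0.001, -1.468]
contact_force: [-0.7, 0.7, -1.7]
opening: 0.0497
```

Emit:
{"method": "apply_moves", "body": {
  "plan": [
    [0, 0.01, 0, 0, 0, 0, 1],
    [0, 0.018, 0, 0, 0, 0, 1],
    [0, 0.023, 0, 0, 0, 0, 1],
    [0, 0.026, 0, 0, 0, 0, 1],
    [0, 0.0275, 0, 0, 0, 0, 1]
  ]
}}

```text
time: 29.15
tool_pos: [0.4451, 0.1719, 0.0827]
tool_rot: [-1.57, 0.0, -1.466]
contact_force: [0.0, -0.2, -1.7]
opening: 0.0496
```

Emit:
{"method": "apply_moves", "body": {
  "plan": [
    [0, 0.0007, 0, 0, 0, 0, 1],
    [0, 0.0014, 0, 0, 0, 0, 1],
    [0, 0.0021, 0, 0, 0, 0, 1],
    [0, 0.0025, 0, 0, 0, 0, 1],
    [0, 0.0025, 0, 0, 0, 0, 1]
  ]
}}

```text
time: 29.78
tool_pos: [0.445, 0.1718, 0.08]
tool_rot: [-1.571, 0.0, -1.467]
contact_force: [0.5, 0.0, -2.2]
opening: 0.0493
```

Emit:
{"method": "apply_moves", "body": {
  "plan": [
    [0, 0.0005, 0, 0, 0, 0, 1],
    [0, 0.001, 0, 0, 0, 0, 1],
    [0, 0.0014, 0, 0, 0, 0, 1],
    [0, 0.0014, 0, 0, 0, 0, 1],
    [0, 0.0014, 0, 0, 0, 0, 1]
  ]
}}

```text
time: 30.4
tool_pos: [0.4452, 0.1719, 0.0795]
tool_rot: [-1.57, 0.0, -1.467]
contact_force: [-2.1, 0.6, 8.5]
opening: 0.0496
```

Emit:
{"method": "apply_moves", "body": {
  "plan": [
    [0, -0.0005, 0, 0, 0, 0, 0],
    [0, -0.0005, 0, 0, 0, 0, -1],
    [0, -0.0005, 0, 0, 0, 0, -1],
    [0, -0.0005, 0, 0, 0, 0, -1],
    [0, -0.0005, 0, 0, 0, 0, -1]
  ]
}}

```text
time: 31.02
tool_pos: [0.445, 0.1718, 0.079]
tool_rot: [-1.571, 0.0, -1.467]
contact_force: [0.3, 0.6, 0.1]
opening: 0.0849
```

Emit:
{"method": "apply_moves", "body": {
  "plan": [
    [0, -0.02, 0, 0, 0, 0, -1],
    [0, -0.06, 0, 0, 0, 0, -1],
    [0, -0.1, 0, 0, 0, 0, -1],
    [0, -0.13, 0, 0, 0, 0, -1],
    [0, -0.15, 0, 0, 0, 0, -1]
  ]
}}

```text
time: 31.65
tool_pos: [0.4453, 0.1719, 0.2307]
tool_rot: [-1.569, 0.0, -1.467]
contact_force: [0.5, 0.3, 0.3]
opening: 0.092
```

Emit:
{"method": "apply_moves", "body": {
  "plan": [
    [-0.05, -0.02, -0.02, 0, 0, 0, -1],
    [-0.1, -0.02, -0.05, 0, 0, 0, -1],
    [-0.15, -0.02, -0.08, 0, 0, 0, -1],
    [-0.2, -0.02, -0.11, 0, 0, 0, -1],
    [-0.25, -0.02, -0.14, 0, 0, 0, -1]
  ]
}}

```text
time: 32.28
tool_pos: [0.2784, 0.4072, 0.2492]
tool_rot: [-1.57, 0.0, -1.467]
contact_force: [0.3, 0.2, 0.8]
opening: 0.0918
```

```bash
python3 - <<'E'
from h import *
a=cams.read_camera("top");b=cams.read_camera("scene"); cv2.imwrite("pics/tend.png",a)
A=cv2.resize(a[165:320,140:400],None,fx=2.5,fy=2.5,interpolation=cv2.INTER_CUBIC); B=cv2.resize(b[60:260,210:450],None,fx=1,fy=1)
c=np.zeros((A.shape[0]+200,A.shape[1],3),np.uint8); c[:A.shape[0]]=A; c[A.shape[0]:,:240]=B; cv2.imwrite("pics/endc.png",c)
print(robot.observe()["tool_pos"])
E
```

```text
[0.2762 0.4092 0.249 ]
```

View pics/endc.png

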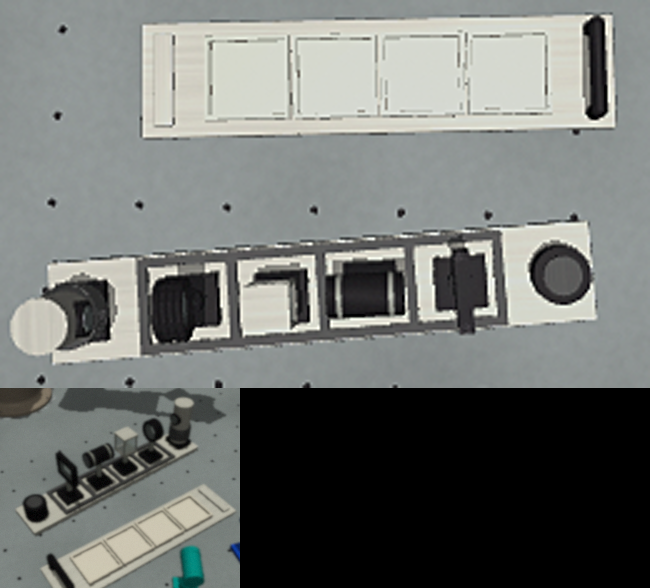

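All four are upright in the right order from the lamp: lens, cube, tube, filter. Now a numeric check of the foot edges against the expected outlines.

```bash
python3 - <<'E'
from h import *
im=cv2.imread("pics/tend.png")
p1=np.array([.4454,.1739]);p4=np.array([.4689,-.0498]);u=(p1-p4)/np.linalg.norm(p1-p4);x=np.array([u[1],-u[0]])
big=cv2.resize(im[235:315,180:360],None,fx=4,fy=4,interpolation=cv2.INTER_CUBIC)
for k in range(4):
    c=p1+(p4-p1)*k/3
    for z,col in((.022,(0,0,255)),):
        q=np.array([[*(c+a*.022*x+b*.022*u),z] for a,b in((1,1),(1,-1),(-1,-1),(-1,1))])
        cv2.polylines(big,[np.round((proj("top",q)-[180,235]+.5)*4-.5).astype(int)],True,col,1)
cv2.imwrite("pics/chk.png",big)
E
```

```text
(no output)
```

View pics/chk.png

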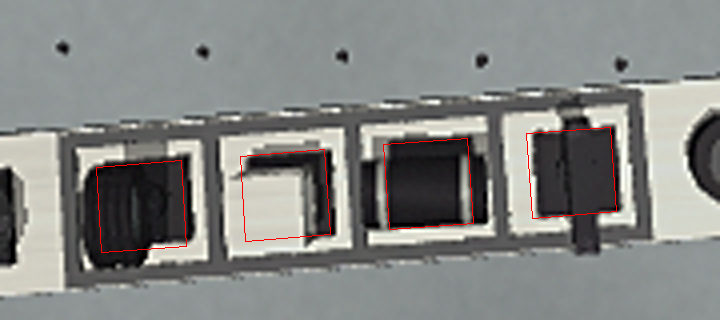

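The outlines of the feet match the targets to about 2–3 mm and sit squarely, so I'm handing in.

```bash
python3 -c "
from h import *
print(robot.observe()['contact_force']); print(robot.hand_in())"
```

```text
[ 0.2948 -0.6329  0.4688]
the job is handed in; nothing more can be done
None
```

All four optics are on the rail in rack order, lens, cube, tube, filter counting from the lamp, and the job is handed in. Hand-in gave no verdict.

- **Placing:** each optic was lowered in steps of about 1 mm or less until it touched. The measured force then rose to 5–9 N, and I released it there. Nothing tipped, and the clock stood near 32 s of the 106 s allowed.
- **Last checks:** the final top and scene pictures show all four upright inside their edges, with the arm clear. In the top view, the foot edges I could see lie within about 3 mm of the expected outlines, against a tolerance of 13 mm, and look square to the rail. The lens foot and part of the tube foot were hidden from above.
- **Disagreement:** the wrist camera put each held foot 1–4 mm off centre along the rail. Part of that looked like calibration error, so I corrected for only 1–3.5 mm of it.

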